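# Fold down the flags of the tasting board

## Task

The tasting board must go under its low cover: run your fingertips gently, in one unhurried pass just above the board, along its curved row of upright metal flags, from the robot's left end to its right end, so that the flags fold down flat one after another and all four lie flat. Only push the flags over; do not touch the chocolates behind them, do not lift, shift or press hard on the board, and leave the other things on the counter alone.

Things in the scene. Friction and masses are not known exactly. Their poses are not given: they have to be found in the camera images.
- board: wooden board, 115 (x) x 200 (y) x 18 mm high, about 1.2 kg, loose on the counter. Origin: centre of its underside; y along the row to the robot's left, x away from the robot. Four hinged flags stand on an arc of 150 mm radius that bulges to +x, 44 mm apart. Feet of flags 1 to 4 from the origin: x -25, -13, -13, -25; y +64, +22, -22, -64; z 22 mm. Yaw within 0.55 rad.
- chocolates: four round chocolates, 24 mm across, their tops 33 mm above the counter, fixed on the board, one at each flag, their centres 50 mm from the flag's foot in the board's +x direction. This body's origin is the board's origin, not a chocolate.
- flag_1 (a joint): fold angle of flag 1 in rad: about 0 upright, 1.5 flat. It folds only along the row, to the robot's right (flag 4's end), and stays at any angle (hinge friction 0.006 N m, under 1 N at the fingertip). A plain metal plate across the row, 20 mm wide, 2.5 mm thick, 34 mm tall above its hinge; its top is 56 mm above the counter.
- flag_1_foot (a point): middle of the hinge axis at the foot of flag 1, 22 mm above the counter, 4 mm above the board's top. Its x lies along the hinge axis, across the row; at joint value 0 its z points up and its -y along the row, the way it folds.
- flag_2 (a joint): fold angle of flag 2 in rad: about 0 upright, 1.5 flat. It folds only along the row, to the robot's right (flag 4's end), and stays at any angle (hinge friction 0.006 N m, under 1 N at the fingertip). A plain metal plate across the row, 20 mm wide, 2.5 mm thick, 34 mm tall above its hinge; its top is 56 mm above the counter.
- flag_2_foot (a point): middle of the hinge axis at the foot of flag 2, 22 mm above the counter, 4 mm above the board's top. Its x lies along the hinge axis, across the row; at joint value 0 its z points up and its -y along the row, the way it folds.
- flag_3 (a joint): fold angle of flag 3 in rad: about 0 upright, 1.5 flat. It folds only along the row, to the robot's right (flag 4's end), and stays at any angle (hinge friction 0.006 N m, under 1 N at the fingertip). A plain metal plate across the row, 20 mm wide, 2.5 mm thick, 34 mm tall above its hinge; its top is 56 mm above the counter.
- flag_3_foot (a point): middle of the hinge axis at the foot of flag 3, 22 mm above the counter, 4 mm above the board's top. Its x lies along the hinge axis, across the row; at joint value 0 its z points up and its -y along the row, the way it folds.
- flag_4 (a joint): fold angle of flag 4 in rad: about 0 upright, 1.5 flat. It folds only along the row, to the robot's right (flag 4's end), and stays at any angle (hinge friction 0.006 N m, under 1 N at the fingertip). A plain metal plate across the row, 20 mm wide, 2.5 mm thick, 34 mm tall above its hinge; its top is 56 mm above the counter.
- flag_4_foot (a point): middle of the hinge axis at the foot of flag 4, 22 mm above the counter, 4 mm above the board's top. Its x lies along the hinge axis, across the row; at joint value 0 its z points up and its -y along the row, the way it folds.
- ballotin_b: small dark brown card gift box with a cream ribbon bow, 61 x 86 x 63 mm high, loose bystander behind or left of the board; origin at the centre of its underside
- ballotin_c: grey-blue card gift box with a brown ribbon, 69 x 101 x 58 mm high, loose bystander behind or left of the board; origin at the centre of its underside
- sticker_roll: white roll of paper seals lying flat, 69 mm across, 26 mm high, loose bystander left of the board; origin at the centre of its underside
- ribbon_ivory: flat-lying spool of cream ribbon, 66 mm across, 24 mm high, loose bystander left of the board; origin at the centre of its underside

How it is judged:
By the outcome, as a careful person would: the job done as asked, in the order asked, and still so for the second after the job is handed in, with the robot touching nothing.
It also fails if it takes over 37 s, if anything falls off the work surface, if the arm or the gripper's body presses on something with over 40 N, if the wrist force passes 120 N, or if a joint passes its speed limit or range.

## Robot

A 6-joint arm with a two-finger parallel gripper is mounted at the origin on a cart in front of the work surface, level with it; the furniture and walls round the work are solid. World frame = base frame: x ahead of the robot, y to its left, z up, the work surface at z = 0. Lengths are in m, angles in rad, forces in N, time in s.
With the tool pointing down it reaches from about 0.35 to 0.775 m from the base axis. Payload 7.3 kg.
Tool frame: the origin (TCP) lies where the fingers leave the gripper's body, on its centre line; the fingertips stand 66 mm ahead of it and the grasp point (between the pads) lies 47 mm ahead of it; z points along the fingers, y is the line along which they close (so a half turn about z gives the same grasp; the last joint's range is limited). The gripper opens to 92 mm and grips with 3 to 60 N. Pads are 19 mm wide; open, the fingers measure 130 mm over their backs; the gripper's body (75 mm by 190 mm) begins 47 mm behind the grasp point.
Start: joints at [1.12, 0.342, 1.524, -0, 1.275, -0.146], TCP at [0.158, 0.501, 0.292] pointing down, gripper open.
Joint ranges: [-2.53, 2.53], [-0.77, 2.02], [0.04, 2.7], [-1, 4.14], [0.28, 2.66], [-3.11, 3.11]. Speed limits (rad/s): [2.57, 2.57, 3.14, 3.14, 3.14, 3.14].

## Interface

Orientations are given as a unit quaternion [w, x, y, z].
In Python, from cell import arm gives the robot as it stands. The module is installed in compiled form; this text tells all that it offers.
- The arm moves only by the tool arm_command, never from a script. Its argument "plan" is a list of rows, each a list of 6 numbers: the shift along the world's x, y, z in m, then the turn, a rotation vector about the world's x, y, z in degrees. A call has 1 to 8 rows; each row shifts and turns the commanded pose from where the row before left it; what a row does not reach is not made up. A row lasts 1/10 s, in which the tool goes at most 50 mm and 8.59 degrees, less where a joint would pass 70% of its speed; a pose out of reach is approached as far as the arm can. A call with a gripper value outside its range is refused whole. "fingers" is the opening, from 0 (shut) to 1 (fully open), set as the call begins (left out, the last holds). The fingers move at their own pace and stop on an object; the grip force is fixed at half the most. Time passes only in rows, so rows that do not move let the fingers close. It gives the time, the measured TCP pose, the force, the opening and the grip force at its end, in the units of the state.
- arm.state(): the state, without advancing time (a new reading comes with each control period).
- arm.capture(name): name is "scene" or "top" or "wrist"; returns the picture (420x560x3 uint8, blue, green, red); there is no depth.
- arm.camera_params(name): a dict with "fovy" (degrees; the focal length in pixels is half the picture's height over the tangent of half this angle, whatever the lens; pixels are square), "cx", "cy" (the principal point, pixels), "world_to_cam" (4x4, takes a point from world to camera coordinates). Camera axes: x right, y down, z forward; pixel columns grow to the right and rows downward; lengths in m; the calibration is good to about 2 mm. A picture is of the moment at which its call begins: read the wrist's pose just before it. camera_params takes no time and is no camera call; for the wrist camera it gives the pose at the moment of the call.
- arm.close_job(): hands the job in; it is judged then, once.
Trained networks look in the newest picture that a camera, given by its name, has taken for a name from the list of things; names that differ only in an ending like _2 or _b are one class to them, and where a whole thing is asked for, a point or a joint stands for the part that bears it (a point fixed in the world has none). Each returns a list of dicts, best first, with "p" (0 to 1); they miss things now and then, are a little off and sometimes report something else, mostly with a low value. They report only what shows in the picture. A call takes as long as a camera call.
- arm.spot_in(camera, label): "centre" ([x, y, z] in m, in world coordinates, good to about 4 mm: the middle of the surface that is visible of it).
- arm.pinpoint(camera, label): "centre" ([x, y, z] in m, in world coordinates, good to about 4 mm: a listed point, or the origin of a listed thing).
The state is a dict: "clock": time; "joint_positions": joint angles; "dq": joint speeds; "effort": joint torques, N m; "eef_pos": TCP position; "tcp_rot": TCP orientation; "wrist_force": force on the tool from outside, world axes, zero at the start; "torque": the same for the moment, N m; "gripper_width": finger opening in m; "finger_force": force on a finger pad.
Only numpy, scipy, OpenCV 4.12 (cv2) and the standard library are available. Lean on these libraries where they do the work, as an engineer would, in place of code of your own. Each camera call takes 0.05 s, during which the arm holds its last target. There are 200 camera calls.

## Working session

There is one attempt and no reset: what is moved stays moved. The work goes in short steps, Python scripts to look and compute and a tool call to move; the robot and the scene stay as the last step left them, time stands still between calls to the robot, and variables do not carry over. Pictures are saved under pics/ and viewed, at most 10 in all, crops included, and the job is handed in when it is done.

Besides the shell and the picture viewer there is one more tool, called after ">>>" by a JSON object that holds its "fn" and its "kwargs". arm_command: Moves the arm, as the interface text tells. Its arguments: {"type":"object","properties":{"plan":{"type":"array","items":{"type":"array","items":{"type":"number"}}},"fingers":{"type":"number"}},"required":["plan"]}

```bash
mkdir -p pics; python3 - <<'E'
from cell import arm
import cv2,numpy as np
for c in("scene","top"):
    im=arm.capture(c); cv2.imwrite(f"pics/{c}0.png",im)
    for l in("board","flag_1_foot","chocolates","ballotin_b","ballotin_c","sticker_roll","ribbon_ivory"):
        for r in arm.pinpoint(c,l)[:5]: print(c,l,round(r["p"],2),np.round(r["centre"],4))
s=arm.state();print(s["clock"],s["eef_pos"],s["tcp_rot"],s["gripper_width"])
E
```

```text
scene board 0.86 [ 4.666e-01  2.825e-01 -1.000e-04]
scene board 0.56 [ 0.3853  0.5285 -0.0014]
scene board 0.36 [0.4555 0.3535 0.0209]
scene flag_1_foot 0.44 [0.4555 0.3525 0.025 ]
scene ballotin_b 0.77 [0.6266 0.3815 0.0011]
scene ballotin_b 0.74 [ 0.619   0.4876 -0.0011]
scene ballotin_c 0.77 [0.6266 0.3815 0.0011]
scene ballotin_c 0.74 [ 0.619   0.4876 -0.0011]
scene sticker_roll 0.8 [ 0.3866  0.5268 -0.003 ]
scene sticker_roll 0.53 [0.5251 0.5306 0.0028]
scene ribbon_ivory 0.76 [0.5253 0.5272 0.0035]
scene ribbon_ivory 0.66 [ 0.467   0.2833 -0.0019]
top board 0.95 [ 0.4631  0.2838 -0.004 ]
top board 0.31 [ 0.5232  0.5278 -0.001 ]
top flag_1_foot 0.43 [0.4604 0.351  0.023 ]
top chocolates 0.86 [ 0.4659  0.2846 -0.0007]
top ballotin_b 0.9 [0.6174 0.4892 0.0045]
top ballotin_b 0.75 [0.6274 0.3795 0.0014]
top ballotin_c 0.9 [0.6174 0.4892 0.0045]
top ballotin_c 0.75 [0.6274 0.3795 0.0014]
top sticker_roll 0.67 [ 0.3837  0.5312 -0.0016]
top ribbon_ivory 0.79 [5.249e-01 5.274e-01 4.000e-04]
0.8 [0.15755412 0.50082039 0.29224965] [1.65732545e-05 1.51833789e-01 9.88406038e-01 5.75872524e-05] 0.09189457703473401
```

View images.

```bash
python3 - <<'E'
import cv2,numpy as np
from cell import arm
a=cv2.imread("pics/top0.png")
for c in("scene","top"):
    p=arm.camera_params(c);W=p["world_to_cam"];f=210/np.tan(np.radians(p["fovy"]/2))
    q=W@[.465,.284,.02,1];u=f*q[0]/q[2]+p["cx"];v=f*q[1]/q[2]+p["cy"];print(c,u,v,f,q[2],p["cx"],p["cy"],np.round(W,3).tolist())
    im=cv2.imread(f"pics/{c}0.png");u,v=int(u),int(v)
    h=75 if c=="top" else 75
    y0,x0=max(v-h,0),max(u-100,0)
    print(x0,y0)
    cv2.imwrite(f"pics/{c}c.png",cv2.resize(im[y0:y0+2*h,x0:x0+200],None,fx=4,fy=4,interpolation=cv2.INTER_CUBIC))
E
```

```text
scene 268.9139464616324 296.8568688319956 512.9386065221539 0.8076205571648486 270.65465919910235 218.5279582304468 [[0.917, -0.399, 0.019, -0.316], [-0.254, -0.619, -0.744, 0.432], [0.308, 0.677, -0.668, 0.485], [0.0, 0.0, 0.0, 1.0]]
168 221
top 319.80076827342884 217.66766024530978 386.20523842185986 0.8880726065618564 281.288555898689 206.41629018004488 [[-0.027, -1.0, 0.001, 0.385], [-0.992, 0.027, -0.127, 0.482], [0.127, -0.004, -0.992, 0.85], [0.0, 0.0, 0.0, 1.0]]
219 142
```

View pics/scene0.png

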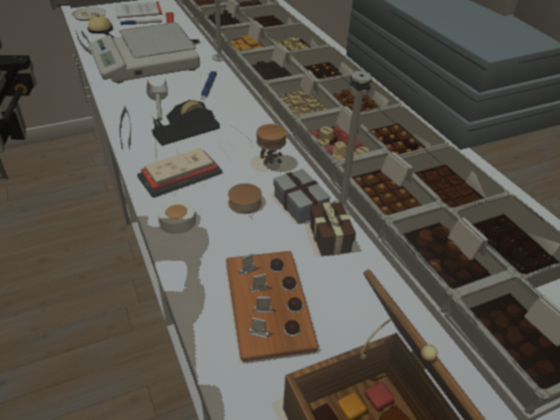

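View pics/topc.png

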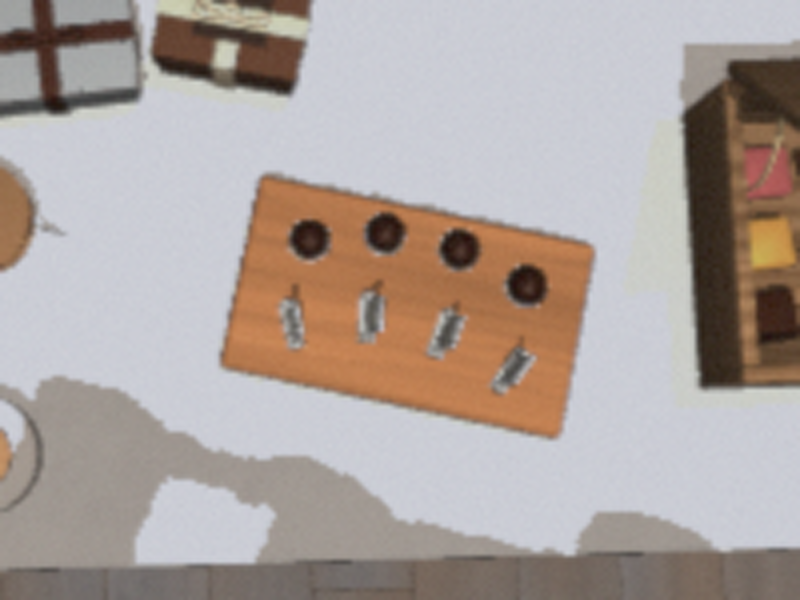

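```bash
cat > h.py <<'E'
import numpy as np,cv2
from scipy.spatial.transform import Rotation as R
from cell import arm
def cam(c):
    p=arm.camera_params(c);return np.array(p["world_to_cam"]),210/np.tan(np.radians(p["fovy"]/2)),p["cx"],p["cy"]
def back(P,u,v,z):
    W,f,cx,cy=P;r=W[:3,:3].T@[(u-cx)/f,(v-cy)/f,1];o=-W[:3,:3].T@W[:3,3];return o+r*(z-o[2])/r[2]
def proj(P,X):
    W,f,cx,cy=P;q=(W[:3,:3]@np.atleast_2d(X).T).T+W[:3,3];return q[:,:2]/q[:,2:]*f+[cx,cy]
feet=np.array([[-25,64,22],[-13,22,22],[-13,-22,22],[-25,-64,22]])/1e3
def b2w(o,yaw,X): return R.from_euler("z",yaw).apply(X)+[o[0],o[1],0]
E
python3 - <<'E'
from h import *
P=cam("top")
C=[back(P,219+a/4,142+b/4,.018)[:2] for a,b in((262,176),(593,245),(557,437),(223,368))]
K=[back(P,219+a/4,142+b/4,.033)[:2] for a,b in((309,239),(385,232),(459,248),(527,285))]
bc=np.array([[57.5,100],[57.5,-100],[-57.5,-100],[-57.5,100]])/1e3
kc=feet[:,:2]+[.05,0]
def fit(A,B):
    a=A-A.mean(0);b=np.array(B)-np.mean(B,0);y=np.arctan2((a[:,0]*b[:,1]-a[:,1]*b[:,0]).sum(),(a*b).sum())
    c,s=np.cos(y),np.sin(y);M=np.array([[c,-s],[s,c]]);o=np.mean(B,0)-M@A.mean(0);print(np.round(o,4),round(y,4),np.round(A@M.T+o-B,4).tolist());return o,y
fit(bc,C);fit(kc,K);o,y=fit(np.r_[bc,kc],C+K)
print(np.round(b2w(o,y,feet),4).tolist())
E
```

```text
[0.4634 0.2808] -0.2331 [[0.001, 0.0019], [0.0005, -0.0023], [-0.0016, -0.0024], [0.0001, 0.0029]]
[0.4629 0.282 ] -0.2379 [[0.0007, 0.0008], [-0.0004, 0.0005], [-0.0004, -0.0005], [0.0002, -0.0008]]
[0.4631 0.2813] -0.2329 [[0.0007, 0.0024], [0.0003, -0.0018], [-0.0019, -0.0019], [-0.0002, 0.0034], [0.0006, 0.0003], [-0.0002, 0.0001], [-0.0001, -0.001], [0.0008, -0.0014]]
[[0.4536, 0.3494, 0.022], [0.4556, 0.3057, 0.022], [0.4454, 0.2629, 0.022], [0.424, 0.2248, 0.022]]
```

Scene: board at about (270,300), four flags upright with their dark chocolates behind them. In the top crop the board's corners are at (262,176), (593,245), (557,437) and (223,368). The fit gives the board at (0.463, 0.2815), yaw -0.235. Next: close the fingers, turn the tool across the row, and hover before flag 1.

>>> {"fn": "arm_command", "kwargs": {"plan": [[0.026, -0.011, 0, 0, 0, -8], [0.026, -0.011, 0, 0, 0, -8], [0.026, -0.011, 0, 0, 0, -8], [0.026, -0.011, -0.01, 0, 0, -8], [0.026, -0.011, -0.01, 0, 0, -8], [0.026, -0.011, -0.01, 0, 0, -8], [0.026, -0.011, -0.01, 0, 0, -8], [0.026, -0.011, -0.01, 0, 0, -8]], "fingers": 0}}

```text
clock: 1.6
eef_pos: [0.3666, 0.4123, 0.2419]
tcp_rot: [0.0, 0.655, 0.756, 0.0]
wrist_force: [0.4, 0.7, 1.3]
gripper_width: 0.0326
finger_force: 0.0
```

>>> {"fn": "arm_command", "kwargs": {"plan": [[0.026, -0.011, -0.02, 0, 0, -8], [0.026, -0.011, -0.01, 0, 0, -8], [0.025, -0.014, -0.01, 0, 0, -6], [0, 0, 0, 0, 0, 0], [0, 0, 0, 0, 0, 0]]}}

```text
clock: 2.1
eef_pos: [0.4426, 0.3765, 0.2019]
tcp_rot: [-0.0, 0.785, 0.619, -0.0]
wrist_force: [-0.1, 0.0, 0.2]
gripper_width: 0.0004
finger_force: 0.0
```

```bash
python3 - <<'E'
from h import *
s=arm.state();print(s["clock"],np.round(s["eef_pos"],4),np.round(R.from_quat(np.array(s["tcp_rot"])[[1,2,3,0]]).as_matrix(),3).tolist(),s["gripper_width"],s["wrist_force"])
P=cam("wrist");im=arm.capture("wrist")
for l in("flag_1_foot","board","chocolates"):
    for r in arm.pinpoint("wrist",l)[:5]: print(l,round(r["p"],2),np.round(r["centre"],4))
F=b2w((.463,.2815),-.235,feet);print(np.round(F,4).tolist())
for u in proj(P,F): cv2.circle(im,tuple(np.int32(u)),2,(0,255,0),-1)
for u in proj(P,b2w((.463,.2815),-.235,feet+[0.05,0,.011])): cv2.circle(im,tuple(np.int32(u)),3,(0,0,255),1)
cv2.imwrite("pics/w1.png",im)
E
```

```text
2.1 [0.4426 0.3765 0.2019] [[0.233, 0.973, -0.001], [0.973, -0.233, -0.0], [-0.0, -0.001, -1.0]] 0.0004279947635936275 [-0.05033203  0.01650678  0.16525823]
flag_1_foot 0.6 [0.4529 0.3523 0.0179]
board 0.68 [0.3841 0.5309 0.0007]
chocolates 0.37 [ 0.5226  0.5302 -0.0027]
[[0.4536, 0.3496, 0.022], [0.4555, 0.3059, 0.022], [0.4452, 0.2631, 0.022], [0.4238, 0.2251, 0.022]]
```

View pics/w1.png

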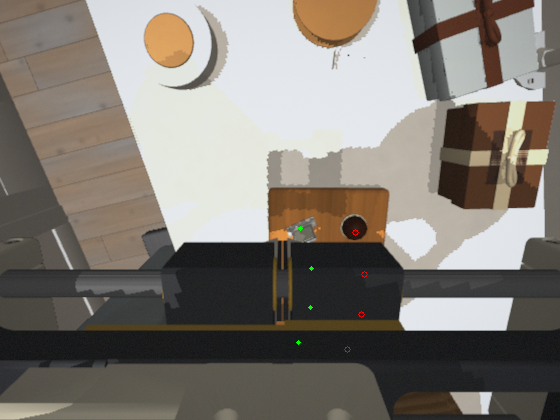

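The wrist view shows flag 1 at (300,229) and its chocolate at (355,228), matching the projected estimate within about 2 mm. Now descending behind flag 1.

>>> {"fn": "arm_command", "kwargs": {"plan": [[0, 0, -0.02, 0, 0, 0], [0, 0, -0.025, 0, 0, 0], [0, 0, -0.025, 0, 0, 0], [0, 0, -0.02, 0, 0, 0], [0, 0, -0.012, 0, 0, 0], [0, 0, -0.007, 0, 0, 0], [0, 0, 0, 0, 0, 0], [0, 0, 0, 0, 0, 0]]}}

```text
clock: 3.1
eef_pos: [0.4428, 0.3772, 0.0941]
tcp_rot: [0.0, 0.785, 0.619, 0.001]
wrist_force: [-0.8, 0.4, 0.6]
gripper_width: 0.0003
finger_force: 0.0
```

```bash
python3 - <<'E'
from h import *
cx,cy=.463-.1607*np.cos(.235),.2815+.1607*np.sin(.235)
s=np.arange(0,33)*.006/.149; psi=.40-s
p=np.c_[cx+.149*np.cos(psi),cy+.149*np.sin(psi)]
print(cx,cy,np.round(p[[0,8,16,24,32]],4).tolist());print(np.round(np.diff(p,axis=0)*1e3,1).tolist(),arm.state()["eef_pos"],arm.state()["wrist_force"])
E
```

```text
0.30671694534784427 0.31891786777184533 [[0.444, 0.3769], [0.4553, 0.3305], [0.4513, 0.2829], [0.4324, 0.239], [0.4007, 0.2033]]
[[2.2, -5.6], [2.0, -5.7], [1.8, -5.7], [1.5, -5.8], [1.3, -5.9], [1.1, -5.9], [0.8, -5.9], [0.6, -6.0], [0.3, -6.0], [0.1, -6.0], [-0.1, -6.0], [-0.4, -6.0], [-0.6, -6.0], [-0.9, -5.9], [-1.1, -5.9], [-1.3, -5.8], [-1.6, -5.8], [-1.8, -5.7], [-2.0, -5.6], [-2.3, -5.6], [-2.5, -5.5], [-2.7, -5.4], [-2.9, -5.2], [-3.1, -5.1], [-3.3, -5.0], [-3.5, -4.9], [-3.7, -4.7], [-3.9, -4.6], [-4.1, -4.4], [-4.3, -4.2], [-4.4, -4.1], [-4.6, -3.9]] [0.44283978 0.37723497 0.09410396] [-0.83897941  0.42307416  0.61014997]
```

>>> {"fn": "arm_command", "kwargs": {"plan": [[0.0022, -0.0056, -0.001, 0, 0, 0], [0.002, -0.0057, 0, 0, 0, 0], [0.0018, -0.0057, 0, 0, 0, 0], [0.0015, -0.0058, 0, 0, 0, 0], [0.0013, -0.0059, 0, 0, 0, 0], [0.0011, -0.0059, 0, 0, 0, 0], [0.0008, -0.0059, 0, 0, 0, 0], [0.0006, -0.006, 0, 0, 0, 0]]}}

```text
clock: 3.9
eef_pos: [0.4539, 0.3297, 0.0922]
tcp_rot: [0.0, 0.785, 0.619, -0.0]
wrist_force: [0.3, -0.1, 0.9]
gripper_width: 0.0003
finger_force: 0.1
```

>>> {"fn": "arm_command", "kwargs": {"plan": [[0.0003, -0.006, 0.0005, 0, 0, 0], [0.0001, -0.006, 0, 0, 0, 0], [-0.0001, -0.006, 0, 0, 0, 0], [-0.0004, -0.006, 0, 0, 0, 0], [-0.0006, -0.006, 0, 0, 0, 0], [-0.0009, -0.0059, 0, 0, 0, 0], [-0.0011, -0.0059, 0, 0, 0, 0], [-0.0013, -0.0058, 0, 0, 0, 0]]}}

```text
clock: 4.7
eef_pos: [0.4497, 0.2822, 0.0927]
tcp_rot: [0.0, 0.785, 0.619, -0.0]
wrist_force: [0.1, 0.4, 0.5]
gripper_width: 0.0004
finger_force: 0.1
```

```bash
python3 - <<'E'
from h import *
im=np.vstack([arm.capture("scene")[230:370,170:370],arm.capture("top")[150:260,260:460]])
cv2.imwrite("pics/m.png",cv2.resize(im,None,fx=2.4,fy=2.4,interpolation=cv2.INTER_CUBIC))
E
```

```text
(no output)
```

View pics/m.png

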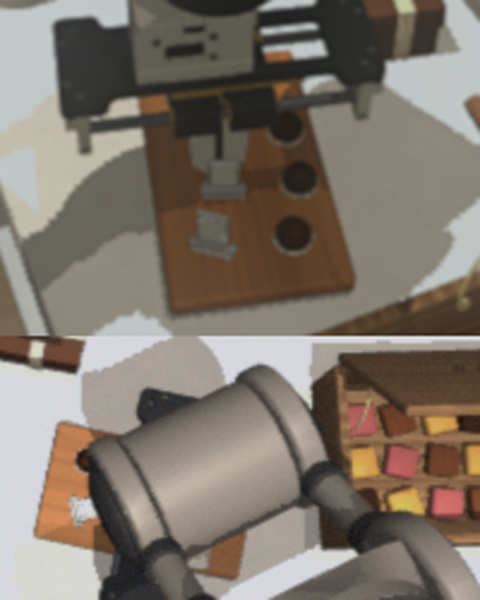

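Mid-sweep: flags 3 and 4 still stand (scene part, (222,178) and (213,232)). Flag 1 lies flat at (80,512) in the top part, and the fingers are clear of the chocolates. Continuing.

>>> {"fn": "arm_command", "kwargs": {"plan": [[-0.0016, -0.0058, 0, 0, 0, 0], [-0.0018, -0.0057, 0, 0, 0, 0], [-0.002, -0.0056, 0, 0, 0, 0], [-0.0023, -0.0056, 0, 0, 0, 0], [-0.0025, -0.0055, 0, 0, 0, 0], [-0.0027, -0.0054, 0, 0, 0, 0], [-0.0029, -0.0052, 0, 0, 0, 0], [-0.0031, -0.0051, 0, 0, 0, 0]]}}

```text
clock: 5.6
eef_pos: [0.4307, 0.2384, 0.0927]
tcp_rot: [0.0, 0.785, 0.619, 0.0]
wrist_force: [0.8, 1.3, 0.2]
gripper_width: 0.0003
finger_force: 0.3
```

>>> {"fn": "arm_command", "kwargs": {"plan": [[-0.0033, -0.005, 0, 0, 0, 0], [-0.0035, -0.0049, 0, 0, 0, 0], [-0.0037, -0.0047, 0, 0, 0, 0], [-0.0039, -0.0046, 0, 0, 0, 0], [-0.0041, -0.0044, 0, 0, 0, 0], [-0.0043, -0.0042, 0, 0, 0, 0], [-0.0044, -0.0041, 0, 0, 0, 0], [-0.0046, -0.0039, 0, 0, 0, 0]]}}

```text
clock: 6.4
eef_pos: [0.3987, 0.2027, 0.0927]
tcp_rot: [0.0, 0.785, 0.619, 0.0]
wrist_force: [-0.8, 0.7, -0.7]
gripper_width: 0.0003
finger_force: 0.0
```

>>> {"fn": "arm_command", "kwargs": {"plan": [[-0.0048, -0.0037, 0, 0, 0, 0], [-0.003, -0.002, 0, 0, 0, 0], [0, 0, 0.01, 0, 0, 0], [0, 0, 0.03, 0, 0, 0], [0, 0, 0.04, 0, 0, 0], [0, 0, 0.04, 0, 0, 0], [0, 0.03, 0.03, 0, 0, 0], [0, 0.03, 0, 0, 0, 0]]}}

```text
clock: 7.2
eef_pos: [0.3932, 0.2586, 0.2481]
tcp_rot: [0.001, 0.786, 0.619, 0.005]
wrist_force: [-0.2, 0.1, -0.3]
gripper_width: 0.0004
finger_force: 0.0
```

>>> {"fn": "arm_command", "kwargs": {"plan": [[-0.02, 0.04, 0.02, 0, 0, 0], [-0.02, 0.04, 0.01, 0, 0, 0], [-0.02, 0.04, 0, 0, 0, 0], [-0.02, 0.04, 0, 0, 0, 0], [-0.02, 0.04, 0, 0, 0, 0], [0, 0.03, 0, 0, 0, 0], [0, 0, 0, 0, 0, 0], [0, 0, 0, 0, 0, 0]]}}

```text
clock: 8.0
eef_pos: [0.291, 0.4873, 0.2729]
tcp_rot: [0.0, 0.785, 0.62, -0.0]
wrist_force: [-0.2, -1.0, -0.1]
gripper_width: 0.0003
finger_force: 0.0
```

```bash
python3 - <<'E'
from h import *
im=np.vstack([arm.capture("scene")[230:370,170:370],arm.capture("top")[160:260,230:430]])
cv2.imwrite("pics/e.png",cv2.resize(im,None,fx=2.4,fy=2.4,interpolation=cv2.INTER_CUBIC))
for c in("scene","top"):
  for r in arm.pinpoint(c,"board")[:1]: print(c,r)
E
```

```text
scene {'centre': [0.4658, 0.2837, -0.0001], 'p': 0.56}
top {'centre': [0.462, 0.2806, -0.0031], 'p': 0.73}
```

View pics/e.png

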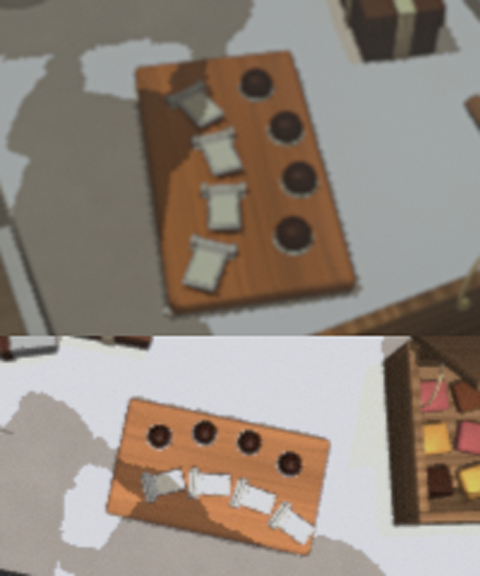

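All four flags lie flat (scene part from (195,103) down to (208,265)). The board and chocolates have not moved, and the arm is clear.

```bash
python3 -c "
from cell import arm
print(arm.close_job())"
```

```text
the job is handed in; nothing more can be done
None
```

All four flags were folded flat in order, in one gentle left-to-right pass; the final pictures show the board and chocolates unmoved, and the job was handed in at about 8 s of the 37 s allowed.

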